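# Slide the glass-plate carrier home on the light box and switch the lamp on

### The job

Get the old glass negative ready for viewing: with a fingertip, push the plate carrier gently along the light box's rails until you feel it drop into the locating notches over the white window, then press the lamp button on the light box fully down and let go. Only push: do not lift or force the carrier, leave the other things on and around the light box where they stand, and finish clear of everything.

Things in the scene. Friction and masses are not known exactly. Their poses are not given: they have to be found in the camera images.
- lightbox: Fixed flat aluminium light box, 250 mm wide, 540 mm long, grey deck 40 mm above the table, white window, two straight rails. Origin at table height midway between the rails; y runs along the rails the way the carrier must be pushed, x across, z up. The housing spans x -100 to +150, y -250 to +290 mm.
- rails_mid (a point): Midway between the two rails (light box x 0, y +5) at the height of the tops of their white running strips, 50 mm above the table. Each strip is 20 mm wide and 460 mm long (y -225 to +235 on the light box, small end stops there), with an aluminium guide lip outside it, top 11 mm above the strip; 153 mm between lips. The deck between the strips is free over 113 mm.
- seat (a point): Where the carrier's origin lies when it has dropped into the notches: light box x 0, y +90, z +45 mm, axes parallel. Each rail has two square-ended cross notches 17 mm long, 5 mm deep: one in its inner half 85 mm ahead (+y) of this point, one in its outer half 85 mm behind. The rails go on beyond them. Pushed at up to about 30 mm/s the carrier drops in softly; pushed fast it slams into the notches' ends.
- carrier: Plate carrier, loose on the rails: black frame board 150 mm wide (x), 200 long (y), 10 thick, holding a dark glass negative, about 0.55 kg, on four white pads 6 mm high. Origin amid its length and width at the pads' undersides; y = push direction. Starts 70 to 150 mm short of the notches. All pads drop 5 mm together into the notches; the board's top is then flush with the guide lips.
- finger_bar (a point): Centre of the carrier's trailing face, where it is pushed towards +y (carrier x 0, y -100, z +19 mm). There a black upright bar, 100 mm wide (x), 8 mm thick, stands on the trailing edge; board edge and bar form one flat upright face from 13 mm below to 13 mm above this point. It slides with 1 to 4 N; once dropped it stops hard against the notches' ends (2.5 mm of play each way).
- lamp_button (a joint): Travel of the lamp button: 0 released, 0.005 m fully down. It springs back; fully down takes 4.5 N.
- lamp_button_top (a point): Centre of the top of the lamp button, a round grey push button 22 mm across in a black housing on the light box's deck near the end towards which the carrier is pushed (light box x -30, y +262 mm). It is pressed straight down.
- loupe: Black magnifying loupe, 42 mm across, 46 mm high, standing on the light box's deck beside the far rail. Origin at its underside. Leave it alone.
- paperweight: Small brass paperweight, 36 mm across, 34 mm high, standing on the end of the light box's deck. Origin at its underside. Leave it alone.
- pencil_cup: Dark steel cup with pencils, 72 mm across, pencils to 156 mm high. Origin at its underside. Leave it alone.
- dust_brush: Brush 180 mm long lying on the table. Leave it alone.
- tape_roll: Roll of paper tape lying flat, 84 mm across, 22 mm high. Origin at its underside. Leave it alone.
- blower: Black rubber dust blower, 58 mm across, 105 mm high, standing. Origin at its underside. Leave it alone.

How it is judged:
By the outcome, as a careful person would: the job done as asked, in the order asked, and still so for the second after the job is handed in, with the robot touching nothing.
It also fails if it takes over 48 s, if anything falls off the work surface, if the arm or the gripper's body presses on something with over 40 N, if the wrist force passes 120 N, or if a joint passes its speed limit or range.

### The arm

A 7-joint arm with a two-finger parallel gripper is mounted at the origin on the work surface. World frame = base frame: x ahead of the robot, y to its left, z up, the work surface at z = 0. Lengths are in m, angles in rad, forces in N, time in s.
With the tool pointing down it reaches from about 0.35 to 0.9 m from the base axis. Payload 8.1 kg.
Tool frame: the origin (TCP) lies on the centre line of the jaws, within the pads' length; the fingertips stand 19 mm ahead of it and the grasp point (between the pads) is the TCP; z points along the fingers, y is the direction in which the jaws open and shut (so a half turn about z gives the same grasp; the last joint's range is limited). The gripper opens to 92 mm and grips with 3 to 60 N. Pads are 19 mm wide; open, the fingers measure 130 mm over their backs; the gripper's body (75 mm by 190 mm) begins 47 mm behind the grasp point.
Start: joints at [-1.443, 0.434, 0.025, 1.573, -0.012, 1.134, -0.075], TCP at [0.143, 0.608, 0.246] pointing down, gripper open.
Joint ranges: [-2.62, 2.62], [-0.44, 2.09], [-1.27, 1.32], [0.08, 2.57], [-1.32, 4.46], [0.12, 2], [-2.74, 2.74]. Speed limits (rad/s): [2.22, 2.22, 3.01, 3.01, 3.14, 3.14, 3.14].

### API

Orientations are given as a rotation vector (axis times angle).
In Python, from cell import monitor, imaging, workorder, outline_of gives the robot as it stands.
- The arm moves only by the tool move_arm, never from a script. Its argument "series" is a list of rows, each a list of 6 numbers: the shift along the world's x, y, z in cm, then the turn, a rotation vector about the world's x, y, z in degrees. A call has 1 to 8 rows; each row shifts and turns the commanded pose from where the row before left it; what a row does not reach is not made up. A row lasts 1/10 s, in which the tool goes at most 50 mm and 8.59 degrees, less where a joint would pass 70% of its speed; a pose out of reach is approached as far as the arm can. A call with a gripper value outside its range is refused whole. "grip" is the opening, from 0 (shut) to 1 (fully open), set as the call begins (left out, the last holds). The fingers move at their own pace and stop on an object; "force" is the grip in N (left out, the last holds). Time passes only in rows, so rows that do not move let the fingers close. It gives the time, the measured TCP pose, the force and the opening at its end, in the units of the state.
- monitor.observe(): the state, without advancing time (a new reading comes with each control period).
- imaging.get_image(name): name is "scene" or "top" or "wrist"; returns a dict with "color" (420x560x3 uint8, red, green, blue), "fx", "fy", "cx", "cy" (pixels), "rvec" (rotation vector, rad) and "tvec" (3), from world to camera coordinates, as OpenCV has them; the wrist camera has in their place "mount" (4x4, takes a point from camera to tool coordinates, whose origin is the TCP and whose axes are the flange's). Camera axes: x right, y down, z forward; pixel columns grow to the right and rows downward; lengths in m; the calibration is good to about 2 mm. The wrist camera is an equidistant fisheye: a pixel r from the principal point sees the ray r / f radians off the axis. A picture is of the moment at which its call begins: read the wrist's pose just before it. There is no depth.
- workorder.sign_off(): hands the job in, once; it reports no verdict.
Trained networks look in the newest picture that a camera, given by its name, has taken for a name from the list of things; names that differ only in an ending like _2 or _b are one class to them, and where a whole thing is asked for, a point or a joint stands for the part that bears it (a point fixed in the world has none). Each returns a list of dicts, best first, with "p" (0 to 1); they miss things now and then, are a little off and sometimes report something else, mostly with a low value. They report only what shows in the picture. A call takes as long as a camera call.
- outline_of(camera, thing): "mask" (420x560 bool, what is visible of it) and "rect" ([left, top, width, height] in pixels, round what is visible of it).
The state is a dict: "clock": time; "joints": joint angles; "dq": joint speeds; "joint_efforts": joint torques, N m; "position": TCP position; "ee_rot": TCP orientation; "force": force on the tool from outside, world axes, zero at the start; "ft_torque": the same for the moment, N m; "width": opening from 0.0 (shut) to 1.0 (fully open).
Only numpy, scipy, OpenCV 4.12 (cv2) and the standard library are available. Lean on these libraries where they do the work, as an engineer would, in place of code of your own. Each camera call takes 0.05 s, during which the arm holds its last target. There are 200 camera calls.

## Working session

There is one attempt and no reset: what is moved stays moved. The work goes in short steps, Python scripts to look and compute and a tool call to move; the robot and the scene stay as the last step left them, time stands still between calls to the robot, and variables do not carry over. Pictures are saved under pics/ and viewed, about 8 in all and at most 12, crops included, and the job is handed in when it is done.

Besides the shell and the picture viewer there is one more tool, called after ">>>" in YAML: its name, and indented under it one key for each argument. move_arm: Moves the arm, as the interface text tells. Its arguments: {"type":"object","properties":{"series":{"type":"array"},"grip":{"type":"number"},"force":{"type":"number"}},"required":["series"]}

```bash
mkdir -p pics; ls; python3 - <<'E'
from cell import monitor, imaging, outline_of
import cv2
print(monitor.observe())
for n in ["scene","top"]:
    im=imaging.get_image(n); cv2.imwrite(f"pics/{n}0.png",im["color"][:,:,::-1])
    print(n,{k:v for k,v in im.items() if k!="color"})
    for t in ["lightbox","carrier","lamp_button","loupe","paperweight","pencil_cup"]:
        print(t,[(r["rect"],round(r["p"],2)) for r in outline_of(n,t)][:2])
E
```

```text
pics
{'clock': 0.0, 'joints': array([-1.44259489,  0.43519103,  0.02497761,  1.57409575, -0.01157794,
        1.13396901, -0.07511049]), 'dq': array([-1.50043861e-03,  4.84723338e-04, -8.72646324e-05, -5.06855059e-04,
        2.29537871e-04, -4.91319792e-04, -2.48696471e-04]), 'joint_efforts': array([ 2.94012416e-04, -6.67854309e+01,  9.84760299e-01, -3.14465082e+01,
       -6.05958584e-02,  4.26241430e-02,  1.70774974e-04]), 'position': array([0.14292784, 0.60795453, 0.24496537]), 'ee_rot': array([-3.61853288e-01, -3.12066742e+00,  2.38526519e-03]), 'force': array([-0.23989284,  0.89350104, -0.01117726]), 'ft_torque': array([0.01439128, 0.02777325, 0.01732936]), 'width': 0.9980452243180483}
scene {'fx': 460.2148738042299, 'fy': 460.2148738042299, 'cx': 288.30230123680997, 'cy': 206.88265453285666, 'rvec': array([ 1.95467014,  1.1829588 , -0.59171698]), 'tvec': array([-0.25026281, -0.21923242,  1.50027511])}
lightbox []
carrier []
lamp_button []
loupe []
paperweight [([372.3, 215.1, 18.5, 18.6], 0.65)]
pencil_cup [([373.1, 214.4, 17.0, 19.3], 0.65), ([438.5, 155.2, 35.8, 60.3], 0.56)]
top {'fx': 523.3744322802654, 'fy': 523.3744322802654, 'cx': 281.4428473242488, 'cy': 213.4836595934739, 'rvec': array([ 2.14891406, -2.17907689,  0.11730712]), 'tvec': array([0.01141363, 0.49850928, 1.60194275])}
lightbox [([216.6, 132.8, 182.1, 94.1], 0.94)]
carrier [([294.4, 154.7, 73.4, 60.0], 0.65)]
lamp_button [([227.7, 202.1, 7.4, 4.7], 0.49)]
loupe [([297.6, 139.5, 9.8, 15.4], 0.57)]
paperweight [([220.5, 152.8, 8.1, 15.1], 0.53)]
pencil_cup [([126.6, 154.9, 29.2, 28.4], 0.9)]
```

```bash
python3 - <<'E'
import cv2
a=cv2.imread("pics/top0.png")[100:280,100:440]; cv2.imwrite("pics/t0c.png",cv2.resize(a,None,fx=2.35,fy=2.35,interpolation=cv2.INTER_CUBIC))
E
```

```text
(no output)
```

View pics/scene0.png

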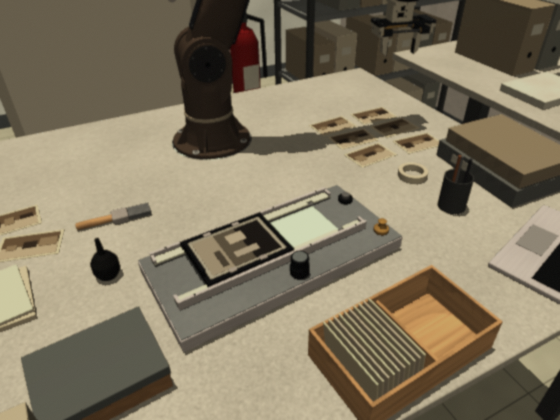

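View pics/t0c.png

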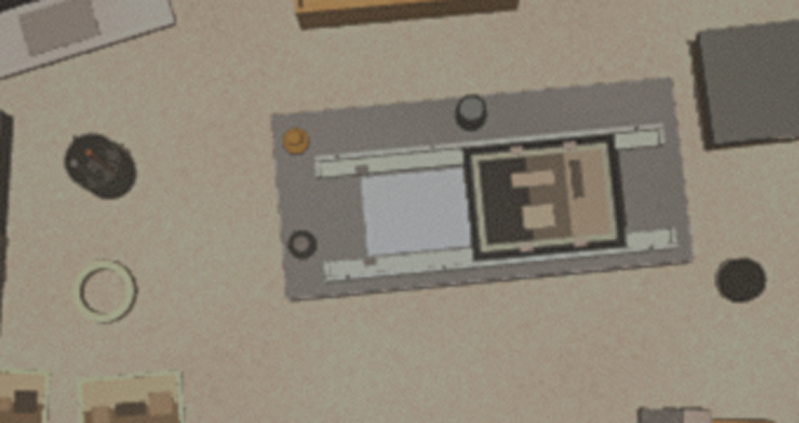

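The top view shows the light box lying with its +y towards the image left (world +y). The carrier is at crop ~(545,197), right of the window. The button is at (302,244), the brass weight at (295,140) and the loupe at (471,112). The near rail's trailing end is clear.

```bash
cat > h.py <<'E'
import numpy as np, cv2
from scipy.optimize import least_squares
from scipy.spatial.transform import Rotation as R
def proj(im,P): return cv2.projectPoints(np.array(P,float),im["rvec"],im["tvec"],np.array([[im["fx"],0,im["cx"]],[0,im["fy"],im["cy"]],[0,0,1]]),None)[0][:,0]
def unproj(im,uv,z):
    Rm=cv2.Rodrigues(im["rvec"])[0]; C=-Rm.T@im["tvec"]
    d=Rm.T@np.array([(uv[0]-im["cx"])/im["fx"],(uv[1]-im["cy"])/im["fy"],1]); return C+d*(z-C[2])/d[2]
def b2w(p,P):
    P=np.atleast_2d(np.array(P,float)); c,s=np.cos(p[2]),np.sin(p[2])
    return np.c_[p[0]+c*P[:,0]-s*P[:,1],p[1]+s*P[:,0]+c*P[:,1],P[:,2]]
def fit(im,P,uv,p0): 
    r=least_squares(lambda p:(proj(im,b2w(p,P))-uv).ravel(),p0,loss="soft_l1"); return r.x,r.fun.reshape(-1,2)
E
python3 - <<'E'
from h import *
from cell import imaging,outline_of
im=imaging.get_image("top")
uv=np.array([(273,114),(671,78),(692,263),(289,299),(316,158),(317,178),(661,130),(663,146),(325,264),(326,279),(674,230),(675,245)])/2.35+100-.3
P=[(150,290,40),(150,-250,40),(-100,-250,40),(-100,290,40),(76,235,50),(56,235,50),(76,-225,50),(56,-225,50),(-56,235,50),(-76,235,50),(-56,-225,50),(-76,-225,50)]
P=np.array(P)/1000
p,r=fit(im,P,uv,[.55,0,.05]); print("box",p,r.round(1).tolist())
# carrier corners at z=.066 (top of board, on strips)
cu=np.array([(463,149),(614,135),(626,246),(474,260)])/2.35+100-.3
cP=np.array([(75,100,66),(75,-100,66),(-75,-100,66),(-75,100,66)])/1000
c,r=fit(im,cP,cu,[.55,0,.05]); print("car",c,r.round(1).tolist())
d=c[:2]-p[:2]; a=p[2]; print("car in box mm",1000*np.array([np.cos(a)*d[0]+np.sin(a)*d[1],-np.sin(a)*d[0]+np.cos(a)*d[1]]))
m=outline_of("top","carrier")[0]["mask"]; print("mask rect",cv2.minAreaRect(np.argwhere(m)[:,::-1].astype(np.float32)),"fit ctr",proj(im,b2w(c,[(0,0,.066)])))
print("button pred",proj(im,b2w(p,[(-.03,.262,.055)])),b2w(p,[(-.03,.262,.055)]))
ms=[unproj(im,np.array(q)/2.35+100-.3,.05) for q in [(302,244),(471,112),(295,140)]]
print("btn,loupe,weight world",np.round(ms,3).tolist())
print("finger bar",b2w(c,[(0,-.1,.069)]), "seated bar",b2w(p,[(0,-.01,.064)]))
b=outline_of("top","blower"); print([(q["rect"],q["p"]) for q in b])
E
```

```text
box [ 0.57920062 -0.09067433  0.07912796] [[-1.0, 0.0], [0.9, -0.4], [1.3, -0.4], [-1.4, 0.5], [-0.2, 2.2], [-0.1, 0.1], [0.6, 0.5], [0.4, 0.0], [-0.4, -0.7], [-0.3, -0.7], [-0.1, -0.1], [0.2, -0.1]]
car [ 0.58411286 -0.14927807  0.07868055] [[-0.3, -0.5], [0.2, -0.5], [0.4, 0.5], [-0.3, 0.5]]
car in box mm [  0.26452232 -58.80866005]
mask rect ((331.8607177734375, 183.4672088623047), (48.88930130004883, 67.90180969238281), 84.80557250976562) fit ctr [[331.30187836 183.60850826]]
button pred [[227.93495729 203.5358315 ]] [[0.52858459 0.16813451 0.055     ]]
btn,loupe,weight world [[0.529, 0.168, 0.05], [0.702, -0.057, 0.05], [0.668, 0.177, 0.05]]
finger bar [[ 0.5919728 -0.2489687  0.069    ]] seated bar [[ 0.57999107 -0.10064304  0.064     ]]
[([405.2, 207.1, 20.6, 23.7], 0.51)]
```

>>> move_arm:
  series:
    - [3.5, -3, 0, 0, 0, -8]
    - [3.5, -3, 0, 0, 0, -8]
    - [3.5, -3, 0, 0, 0, -8]
    - [3.5, -3, 0, 0, 0, -8]
    - [3.5, -3, 0, 0, 0, -8]
    - [3.5, -3, 0, 0, 0, -8]
    - [3.5, -3, 0, 0, 0, -8]
    - [3.5, -3, 0, 0, 0, -8]
  grip: 0
  force: 10

```text
clock: 1.65
position: [0.4242, 0.3672, 0.2461]
ee_rot: [-1.967, -2.449, -0.001]
force: [0.4, 1.3, -0.1]
width: 0.355
```

>>> move_arm:
  series:
    - [2, -4.4, 0, 0, 0, -8]
    - [2, -4.4, 0, 0, 0, 0]
    - [2, -4.4, 0, 0, 0, 0]
    - [2, -4.4, 0, 0, 0, 0]
    - [2, -4.4, 0, 0, 0, 0]
    - [2, -4.4, 0, 0, 0, 0]
    - [2, -4.4, 0, 0, 0, 0]
    - [2, -4.4, 0, 0, 0, 0]

```text
clock: 2.45
position: [0.5836, 0.0147, 0.246]
ee_rot: [2.126, 2.312, 0.001]
force: [0.2, 0.6, 0.3]
width: 0.005
```

>>> move_arm:
  series:
    - [0.2, -4.9, 0, 0, 0, 0]
    - [0.2, -4.9, 0, 0, 0, 0]
    - [0.2, -4.9, 0, 0, 0, 0]
    - [0.2, -4.9, 0, 0, 0, 0]
    - [0.2, -4.9, 0, 0, 0, 0]
    - [0.2, -4.9, 0, 0, 0, 0]
    - [0, 0, 0, 0, 0, 0]
    - [0, 0, 0, 0, 0, 0]

```text
clock: 3.25
position: [0.5944, -0.2794, 0.2455]
ee_rot: [2.131, 2.309, -0.001]
force: [-0.4, 1.7, -0.1]
width: 0.008
```

```bash
python3 - <<'E'
from h import *
from cell import imaging,outline_of,monitor
s=monitor.observe(); print(s["clock"],s["position"],s["joints"].round(2),s["force"],s["width"])
Rm=R.from_rotvec(s["ee_rot"]).as_matrix(); print(np.degrees(np.arctan2(Rm[1,1],Rm[0,1])),Rm[:,2])
im=imaging.get_image("wrist"); cv2.imwrite("pics/w1.png",im["color"][:,:,::-1]); print(im["mount"],im["fx"],im["cx"],im["cy"])
im=imaging.get_image("top")
print("blower",unproj(im,(415.5,219),.1),unproj(im,(415.5,219),.03))
E
```

```text
3.25 [ 0.59439195 -0.27942438  0.24551622] [ 0.    0.52  0.56  1.52 -0.29  1.18  0.69] [-0.40633854  1.70953302 -0.08225945] 0.008018942003886528
4.586825526038657 [-3.13260587e-04 -3.42566398e-04 -9.99999892e-01]
[[-6.37907760e-04 -9.65349067e-01 -2.60961246e-01  6.97238864e-02]
 [ 9.99999707e-01 -5.05501716e-04 -5.74498956e-04 -6.69050436e-04]
 [ 4.22675673e-04 -2.60961536e-01  9.65349107e-01 -1.38225234e-01]
 [ 0.00000000e+00  0.00000000e+00  0.00000000e+00  1.00000000e+00]] 325.19226210127806 274.41728070250105 206.63395865375207
blower [ 0.4685355  -0.39327966  0.1       ] [ 0.47526648 -0.41121104  0.03      ]
```

View pics/w1.png

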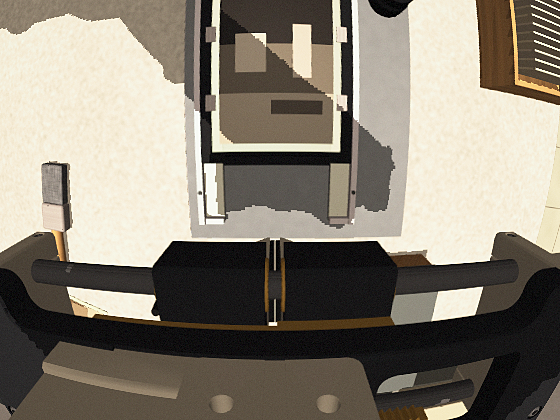

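The wrist view shows the carrier straight ahead, with the bar at row ~158 and columns 205-352. Rail ends are at row ~222, and the shut fingers at column ~275 are in line with the carrier's centre.

```bash
cat >> h.py <<'E'
def wray(im,s,uv,z):
    x=(uv[0]-im["cx"])/im["fx"]; y=(uv[1]-im["cy"])/im["fy"]; r=np.hypot(x,y)
    d=np.array([x/r*np.sin(r),y/r*np.sin(r),np.cos(r)]); M=im["mount"]; Rm=R.from_rotvec(s["ee_rot"]).as_matrix()
    C=Rm@M[:3,3]+s["position"]; d=Rm@M[:3,:3]@d; return C+d*(z-C[2])/d[2]
E
python3 - <<'E'
from h import *
from cell import imaging,monitor
s=monitor.observe(); im=imaging.get_image("wrist")
p=np.array([.5792,-.0907]); a=.0791
for n,uv,z in [("face bot L",(203,165),.056),("face bot R",(352,165),.056),("face mid",(278,165),.056),("bar top",(278,152),.082),("railL",(216,222),.05),("railR",(340,222),.05)]:
    w=wray(im,s,uv,z); d=w[:2]-p
    print(n,w.round(4),"box mm",(1000*np.array([np.cos(a)*d[0]+np.sin(a)*d[1],-np.sin(a)*d[0]+np.cos(a)*d[1]])).round(1))
a=im["color"][130:190,180:380,::-1]; cv2.imwrite("pics/w1c.png",cv2.resize(a,None,fx=4,fy=4,interpolation=cv2.INTER_CUBIC))
E
```

```text
face bot L [ 0.519  -0.2568  0.056 ] box mm [ -73.1 -160.8]
face bot R [ 0.6722 -0.2437  0.056 ] box mm [  80.6 -159.9]
face mid [ 0.596 -0.251  0.056] box mm [   4.1 -161.1]
bar top [ 0.5944 -0.2353  0.082 ] box mm [   3.7 -145.4]
railL [ 0.5342 -0.3191  0.05  ] box mm [ -62.9 -224.1]
railR [ 0.669  -0.3078  0.05  ] box mm [  72.4 -223.5]
```

View pics/w1c.png

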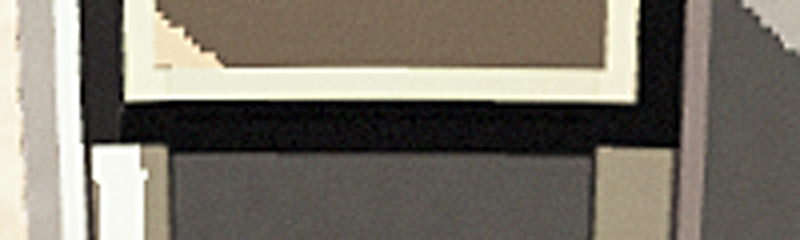

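>>> move_arm:
  series:
    - [0.2, 0, -4.0, 0, 0, 0]
    - [0, 0, -4.0, 0, 0, 0]
    - [0, 0, -4.0, 0, 0, 0]
    - [0, 0, -2.65, 0, 0, 0]
    - [0, 0, -1, 0, 0, 0]
    - [0, 0, -1, 0, 0, 0]
    - [0, 0, 0, 0, 0, 0]
    - [0, 0, 0, 0, 0, 0]

```text
clock: 4.2
position: [0.5978, -0.2777, 0.0805]
ee_rot: [2.125, 2.311, 0.001]
force: [-0.2, -0.2, 0.5]
width: 0.007
```

>>> move_arm:
  series:
    - [-0.02, 0.3, 0, 0, 0, 0]
    - [-0.02, 0.3, 0, 0, 0, 0]
    - [-0.02, 0.2, 0, 0, 0, 0]
    - [-0.01, 0.2, 0, 0, 0, 0]
    - [-0.02, 0.2, 0, 0, 0, 0]
    - [-0.01, 0.2, 0, 0, 0, 0]
    - [-0.02, 0.2, 0, 0, 0, 0]
    - [-0.02, 0.2, 0, 0, 0, 0]

```text
clock: 5.0
position: [0.5956, -0.2602, 0.0793]
ee_rot: [2.127, 2.311, -0.001]
force: [0.8, -2.9, -2.2]
width: 0.005
```

>>> move_arm:
  series:
    - [-0.02, 0.25, 0, 0, 0, 0]
    - [-0.02, 0.25, 0, 0, 0, 0]
    - [-0.02, 0.25, 0, 0, 0, 0]
    - [-0.02, 0.25, 0, 0, 0, 0]
    - [-0.02, 0.25, 0, 0, 0, 0]
    - [-0.02, 0.25, 0, 0, 0, 0]
    - [-0.02, 0.25, 0, 0, 0, 0]
    - [-0.02, 0.25, 0, 0, 0, 0]

```text
clock: 5.8
position: [0.594, -0.2393, 0.0792]
ee_rot: [2.127, 2.312, 0.0]
force: [-0.0, -2.9, -1.5]
width: 0.005
```

>>> move_arm:
  series:
    - [-0.02, 0.25, 0, 0, 0, 0]
    - [-0.02, 0.25, 0, 0, 0, 0]
    - [-0.02, 0.25, 0, 0, 0, 0]
    - [-0.02, 0.25, 0, 0, 0, 0]
    - [-0.02, 0.25, 0, 0, 0, 0]
    - [-0.02, 0.25, 0, 0, 0, 0]
    - [-0.02, 0.25, 0, 0, 0, 0]
    - [-0.02, 0.25, 0, 0, 0, 0]

```text
clock: 6.6
position: [0.5924, -0.2193, 0.0792]
ee_rot: [2.127, 2.312, 0.0]
force: [-1.5, -3.8, -1.4]
width: 0.007
```

```bash
python3 - <<'E'
from h import *
from cell import imaging,monitor
s=monitor.observe(); im=imaging.get_image("wrist"); cv2.imwrite("pics/w2.png",im["color"][:,:,::-1])
print(s["position"],s["force"])
E
```

```text
[ 0.59237354 -0.21934046  0.07923857] [-1.48084334 -3.79302546 -1.36650412]
```

View pics/w2.png

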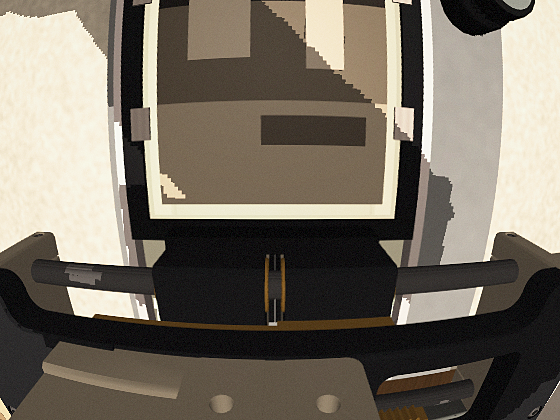

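The view shows the fingers square against the bar and centred (finger column ~275, carrier centre ~274). Continuing.

>>> move_arm:
  series:
    - [-0.02, 0.25, 0, 0, 0, 0]
    - [-0.02, 0.25, 0, 0, 0, 0]
    - [-0.02, 0.25, 0, 0, 0, 0]
    - [-0.02, 0.25, 0, 0, 0, 0]
    - [-0.02, 0.25, 0, 0, 0, 0]
    - [-0.02, 0.25, 0, 0, 0, 0]
    - [-0.02, 0.25, 0, 0, 0, 0]
    - [-0.02, 0.25, 0, 0, 0, 0]

```text
clock: 7.45
position: [0.5908, -0.1994, 0.0793]
ee_rot: [2.127, 2.312, 0.0]
force: [0.1, -2.9, -1.6]
width: 0.004
```

>>> move_arm:
  series:
    - [-0.02, 0.25, 0, 0, 0, 0]
    - [-0.02, 0.25, 0, 0, 0, 0]
    - [-0.02, 0.25, 0, 0, 0, 0]
    - [-0.02, 0.25, 0, 0, 0, 0]
    - [-0.02, 0.25, 0, 0, 0, 0]
    - [-0.02, 0.25, 0, 0, 0, 0]
    - [-0.02, 0.25, 0, 0, 0, 0]
    - [-0.02, 0.25, 0, 0, 0, 0]

```text
clock: 8.25
position: [0.5892, -0.1794, 0.0793]
ee_rot: [2.127, 2.312, 0.0]
force: [0.2, -3.5, 0.2]
width: 0.002
```

>>> move_arm:
  series:
    - [-0.02, 0.25, 0, 0, 0, 0]
    - [-0.02, 0.25, 0, 0, 0, 0]
    - [-0.02, 0.25, 0, 0, 0, 0]
    - [-0.02, 0.25, 0, 0, 0, 0]
    - [-0.02, 0.25, 0, 0, 0, 0]
    - [-0.02, 0.25, 0, 0, 0, 0]
    - [-0.02, 0.25, 0, 0, 0, 0]
    - [-0.02, 0.25, 0, 0, 0, 0]

```text
clock: 9.05
position: [0.5876, -0.1594, 0.0792]
ee_rot: [2.127, 2.312, -0.0]
force: [0.1, -3.8, -0.7]
width: 0.004
```

>>> move_arm:
  series:
    - [-0.02, 0.25, 0, 0, 0, 0]
    - [-0.02, 0.25, 0, 0, 0, 0]
    - [-0.02, 0.25, 0, 0, 0, 0]
    - [-0.02, 0.25, 0, 0, 0, 0]
    - [-0.02, 0.25, 0, 0, 0, 0]
    - [-0.02, 0.25, 0, 0, 0, 0]
    - [-0.02, 0.25, 0, 0, 0, 0]
    - [-0.02, 0.25, 0, 0, 0, 0]

```text
clock: 9.85
position: [0.586, -0.1394, 0.0792]
ee_rot: [2.127, 2.312, -0.0]
force: [0.6, -5.2, 0.4]
width: 0.007
```

>>> move_arm:
  series:
    - [-0.02, 0.2, 0, 0, 0, 0]
    - [-0.01, 0.2, 0, 0, 0, 0]
    - [-0.02, 0.2, 0, 0, 0, 0]
    - [-0.01, 0.2, 0, 0, 0, 0]
    - [-0.02, 0.2, 0, 0, 0, 0]
    - [-0.01, 0.2, 0, 0, 0, 0]

```text
clock: 10.45
position: [0.5851, -0.1275, 0.0793]
ee_rot: [2.127, 2.312, -0.0]
force: [-0.3, -4.6, 0.5]
width: 0.001
```

>>> move_arm:
  series:
    - [-0.01, 0.15, 0, 0, 0, 0]
    - [-0.01, 0.15, 0, 0, 0, 0]
    - [-0.01, 0.15, 0, 0, 0, 0]
    - [-0.01, 0.15, 0, 0, 0, 0]

```text
clock: 10.85
position: [0.5847, -0.1215, 0.0792]
ee_rot: [-2.127, -2.312, 0.0]
force: [0.9, -5.1, 0.8]
width: 0.004
```

>>> move_arm:
  series:
    - [-0.01, 0.15, 0, 0, 0, 0]
    - [-0.01, 0.15, 0, 0, 0, 0]
    - [-0.01, 0.15, 0, 0, 0, 0]

```text
clock: 11.15
position: [0.5843, -0.1169, 0.0792]
ee_rot: [-2.127, -2.312, -0.0]
force: [0.1, -4.0, -0.9]
width: 0.007
```

>>> move_arm:
  series:
    - [-0.01, 0.15, 0, 0, 0, 0]
    - [-0.01, 0.15, 0, 0, 0, 0]

```text
clock: 11.35
position: [0.5841, -0.1137, 0.0791]
ee_rot: [-2.127, -2.312, 0.0]
force: [-0.3, -2.5, -1.4]
width: 0.008
```

>>> move_arm:
  series:
    - [-0.01, 0.1, 0, 0, 0, 0]
    - [-0.01, 0.1, 0, 0, 0, 0]

```text
clock: 11.55
position: [0.5839, -0.1119, 0.0792]
ee_rot: [-2.127, -2.312, 0.0]
force: [0.3, -3.3, -2.1]
width: 0.005
```

```bash
cat > chk.py <<'E'
from h import *
from cell import imaging,monitor
import sys
s=monitor.observe(); im=imaging.get_image("wrist"); c=cv2.cvtColor(im["color"],cv2.COLOR_RGB2GRAY); cv2.imwrite(f"pics/{sys.argv[1]}.png",im["color"][:,:,::-1])
print(s["clock"],s["position"],s["force"])
o=cv2.imread("pics/w2.png",0)
for n,g in [("w2",o),("now",c)]:
    print(n,"col275 rows",g[195:245:2,275].tolist(),"row150 L",g[150,120:165:2].tolist(),"R",g[150,375:425:2].tolist())
E
python3 chk.py w3
```

```text
11.55 [ 0.58391637 -0.11191248  0.07917188] [ 0.30658292 -3.34673962 -2.11416908]
w2 col275 rows [103, 108, 109, 108, 85, 240, 234, 234, 234, 232, 223, 231, 65, 19, 14, 25, 11, 12, 15, 14, 6, 16, 9, 12, 14] row150 L [246, 255, 29, 33, 38, 40, 34, 35, 37, 34, 35, 6, 38, 229, 223, 238, 236, 238, 240, 175, 104, 105, 110] R [106, 108, 108, 107, 102, 123, 238, 235, 235, 234, 218, 221, 188, 2, 17, 9, 14, 17, 13, 17, 8, 11, 27, 73, 251]
now col275 rows [108, 106, 102, 134, 243, 238, 232, 231, 234, 227, 251, 0, 14, 14, 7, 18, 12, 5, 7, 3, 7, 13, 4, 19, 17] row150 L [139, 138, 129, 66, 14, 10, 13, 15, 12, 21, 16, 16, 24, 8, 242, 227, 226, 239, 238, 236, 250, 90, 104] R [105, 106, 104, 108, 245, 234, 235, 236, 224, 220, 217, 0, 21, 14, 11, 21, 9, 14, 20, 14, 14, 63, 50, 254, 243]
```

View pics/w3.png

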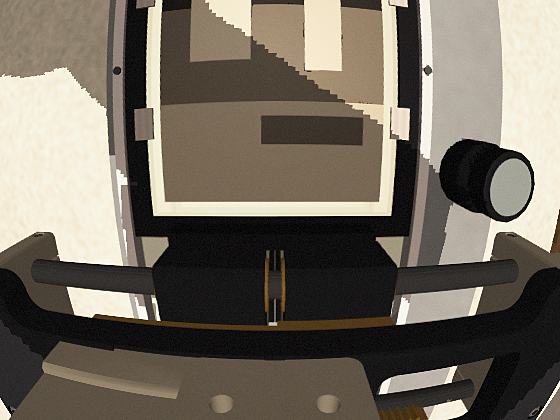

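The board now looks smaller and sits down between the lips: frame width went from ~253 to ~248 px, and its lower edge from row 219 to 216. That fits a 5 mm drop. I'll feel gently for the stop.

>>> move_arm:
  series:
    - [-0.01, 0.1, 0, 0, 0, 0]
    - [0, 0, 0, 0, 0, 0]

```text
clock: 11.8
position: [0.5838, -0.1108, 0.0792]
ee_rot: [-2.127, -2.312, -0.0]
force: [-1.0, -2.3, -2.0]
width: 0.003
```

>>> move_arm:
  series:
    - [-0.01, 0.1, 0, 0, 0, 0]
    - [0, 0, 0, 0, 0, 0]

```text
clock: 12.0
position: [0.5837, -0.1102, 0.0792]
ee_rot: [2.127, 2.312, -0.0]
force: [0.2, -3.1, -1.1]
width: 0.007
```

>>> move_arm:
  series:
    - [-0.01, 0.1, 0, 0, 0, 0]
    - [0, 0, 0, 0, 0, 0]

```text
clock: 12.2
position: [0.5836, -0.1101, 0.0793]
ee_rot: [2.127, 2.31, -0.001]
force: [0.9, -6.2, -3.0]
width: 0.006
```

Firm stop felt: a 1 mm command gave 0.1 mm of motion and the force rose to 6 N. Backing off and going up, then over to the button.

>>> move_arm:
  series:
    - [0, -0.3, 0, 0, 0, 0]
    - [0.1, -0.8, 0, 0, 0, 0]
    - [0.1, -1.2, 0, 0, 0, 0]
    - [0, 0, 3, 0, 0, 0]
    - [0, 0, 4, 0, 0, 0]
    - [0, 0, 4, 0, 0, 0]
    - [0, 0, 2, 0, 0, 0]
    - [0, 0, 0, 0, 0, 0]

```text
clock: 13.0
position: [0.5874, -0.1336, 0.2128]
ee_rot: [2.125, 2.308, 0.006]
force: [-0.9, -0.2, -0.8]
width: 0.005
```

>>> move_arm:
  series:
    - [-0.7, 3.6, 0, 0, 0, 0]
    - [-0.7, 3.6, 0, 0, 0, 0]
    - [-0.7, 3.6, 0, 0, 0, 0]
    - [-0.7, 3.6, 0, 0, 0, 0]
    - [-0.7, 3.6, 0, 0, 0, 0]
    - [-0.7, 3.6, 0, 0, 0, 0]
    - [-0.7, 1.4, 0, 0, 0, 0]
    - [0, 0, 0, 0, 0, 0]

```text
clock: 13.8
position: [0.5354, 0.1006, 0.2081]
ee_rot: [-2.12, -2.315, 0.002]
force: [0.2, -1.4, 0.1]
width: 0.001
```

```bash
python3 - <<'E'
from h import *
from cell import imaging,monitor,outline_of
s=monitor.observe(); im=imaging.get_image("wrist"); cv2.imwrite("pics/w4.png",im["color"][:,:,::-1])
print(s["clock"],s["position"],s["force"])
for r in outline_of("wrist","lamp_button")[:2]:
    x=np.argwhere(r["mask"])[:,::-1].mean(0); print(r["rect"],r["p"],x,wray(im,s,x,.055))
im=imaging.get_image("top"); a=im["color"][100:280,100:440,::-1]; cv2.imwrite("pics/t4c.png",cv2.resize(a,None,fx=2.35,fy=2.35,interpolation=cv2.INTER_CUBIC))
E
```

```text
13.8 [0.53540802 0.10055546 0.2081131 ] [ 0.15392664 -1.36748499  0.13835807]
[261.9, 115.4, 22.4, 21.5] 0.65 [274.43879908 124.60508083] [0.52848029 0.16662152 0.055     ]
```

View pics/w4.png

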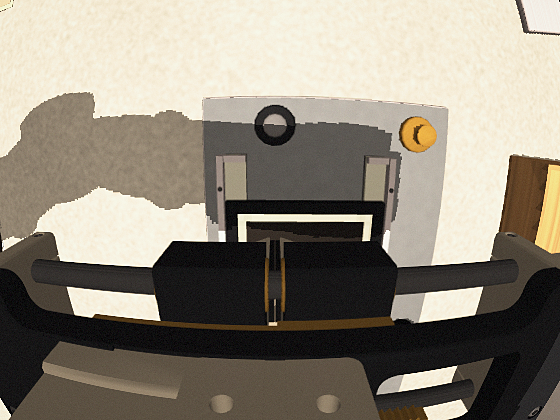

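The wrist view shows the button at (274,125), clear of the brass weight at (418,134). The carrier is behind it, between the rails. Wrist and top fixes for the button agree within 1.5 mm.

>>> move_arm:
  series:
    - [-0.3, 3.3, 0, 0, 0, 0]
    - [-0.35, 3.4, 0, 0, 0, 0]
    - [0, 0, -4, 0, 0, 0]
    - [0, 0, -4, 0, 0, 0]
    - [0, 0, -2, 0, 0, 0]
    - [0, 0, -1, 0, 0, 0]
    - [0, 0, 0, 0, 0, 0]
    - [0, 0, 0, 0, 0, 0]

```text
clock: 14.75
position: [0.5312, 0.1642, 0.1001]
ee_rot: [2.128, 2.31, 0.002]
force: [0.5, -0.4, 0.2]
width: 0.006
```

View pics/t4c.png

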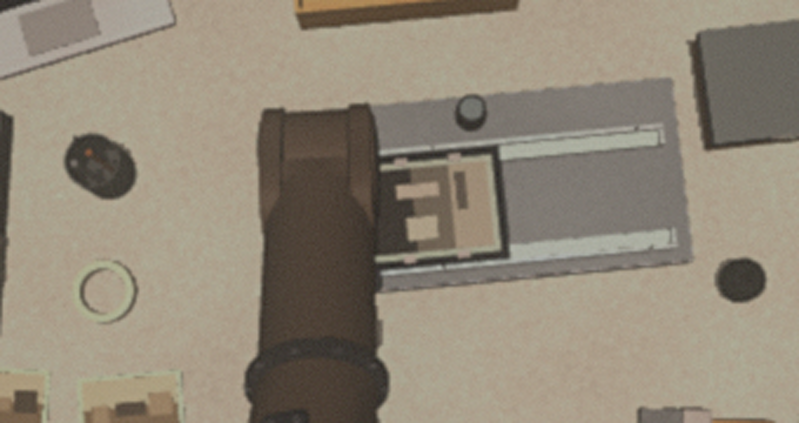

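The top view shows the carrier's trailing edge near crop x=505 and the loupe unmoved at (471,112). Now centring and pressing.

>>> move_arm:
  series:
    - [-0.2, 0.3, 0, 0, 0, 0]
    - [0, 0, -0.4, 0, 0, 0]
    - [0, 0, -0.4, 0, 0, 0]
    - [0, 0, -0.4, 0, 0, 0]
    - [0, 0, 0, 0, 0, 0]

```text
clock: 15.25
position: [0.5278, 0.1679, 0.0867]
ee_rot: [-2.127, -2.312, 0.001]
force: [0.5, 0.3, -0.0]
width: 0.003
```

>>> move_arm:
  series:
    - [0, 0, -0.3, 0, 0, 0]
    - [0, 0, -0.3, 0, 0, 0]
    - [0, 0, 0, 0, 0, 0]

```text
clock: 15.55
position: [0.528, 0.1678, 0.0808]
ee_rot: [-2.127, -2.312, 0.001]
force: [-0.0, 0.4, 0.1]
width: 0.004
```

>>> move_arm:
  series:
    - [0, 0, -0.2, 0, 0, 0]
    - [0, 0, -0.2, 0, 0, 0]
    - [0, 0, 0, 0, 0, 0]

```text
clock: 15.85
position: [0.5282, 0.1679, 0.0772]
ee_rot: [-2.127, -2.312, -0.0]
force: [-1.1, 0.2, 3.4]
width: 0.005
```

>>> move_arm:
  series:
    - [0, 0, -0.15, 0, 0, 0]
    - [0, 0, -0.15, 0, 0, 0]
    - [0, 0, 0, 0, 0, 0]

```text
clock: 16.15
position: [0.5283, 0.1679, 0.0751]
ee_rot: [-2.127, -2.312, -0.001]
force: [-4.0, -1.3, 15.5]
width: 0.006
```

>>> move_arm:
  series:
    - [0, 0, -0.05, 0, 0, 0]
    - [0, 0, 0, 0, 0, 0]

```text
clock: 16.35
position: [0.5283, 0.1679, 0.075]
ee_rot: [-2.127, -2.311, -0.002]
force: [-6.3, -2.4, 19.8]
width: 0.005
```

```bash
python3 - <<'E'
from h import *
from cell import imaging,monitor
im=imaging.get_image("scene"); a=im["color"][150:310,130:430,::-1]; cv2.imwrite("pics/s5.png",cv2.resize(a,None,fx=2.6,fy=2.6,interpolation=cv2.INTER_CUBIC)); print(monitor.observe()["position"])
E
```

```text
[0.52832349 0.16791666 0.07500018]
```

View pics/s5.png

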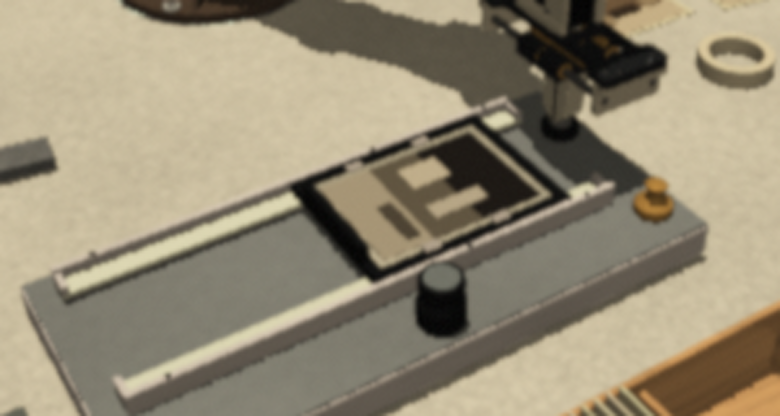

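The scene view shows the carrier flush with the lips over the window, the loupe and weight undisturbed, and the fingertips on the button. I'll release in small steps to measure the stroke.

>>> move_arm:
  series:
    - [0, 0, 0.2, 0, 0, 0]
    - [0, 0, 0, 0, 0, 0]
    - [0, 0, 0, 0, 0, 0]

```text
clock: 16.7
position: [0.5282, 0.1679, 0.0758]
ee_rot: [2.127, 2.312, 0.0]
force: [-0.9, -1.4, 3.5]
width: 0.003
```

>>> move_arm:
  series:
    - [0, 0, 0.15, 0, 0, 0]
    - [0, 0, 0, 0, 0, 0]
    - [0, 0, 0, 0, 0, 0]

```text
clock: 17.0
position: [0.5283, 0.1679, 0.0772]
ee_rot: [2.127, 2.312, -0.0]
force: [-0.2, -0.7, 2.7]
width: 0.004
```

>>> move_arm:
  series:
    - [0, 0, 0.15, 0, 0, 0]
    - [0, 0, 0, 0, 0, 0]
    - [0, 0, 0, 0, 0, 0]

```text
clock: 17.3
position: [0.5283, 0.1679, 0.0787]
ee_rot: [2.127, 2.312, 0.0]
force: [-0.3, -1.0, 2.2]
width: 0.007
```

>>> move_arm:
  series:
    - [0, 0, 0.1, 0, 0, 0]
    - [0, 0, 0, 0, 0, 0]
    - [0, 0, 0, 0, 0, 0]

```text
clock: 17.6
position: [0.5282, 0.1679, 0.0797]
ee_rot: [2.127, 2.312, 0.0]
force: [0.6, -0.2, 1.1]
width: 0.004
```

The spring force runs from ~1 N at 79.7 mm up to the hard stop at 75.0 mm, so the full 5 mm stroke was made. Retreating.

>>> move_arm:
  series:
    - [0, 0, 1, 0, 0, 0]
    - [0, 0, 3, 0, 0, 0]
    - [0, 0, 4, 0, 0, 0]
    - [0, 0, 4, 0, 0, 0]
    - [-1, 4, 2, 0, 0, 0]
    - [-1, 4, 0, 0, 0, 0]
    - [-1, 4, 0, 0, 0, 0]
    - [0, 0, 0, 0, 0, 0]

```text
clock: 18.4
position: [0.4954, 0.2951, 0.22]
ee_rot: [-2.115, -2.319, -0.002]
force: [-0.5, 0.7, 0.2]
width: 0.008
```

>>> move_arm:
  series:
    - [-1, 4, 0, 0, 0, 0]
    - [-1, 4, 0, 0, 0, 0]
    - [-1, 3, 0, 0, 0, 0]
    - [0, 0, 0, 0, 0, 0]
    - [0, 0, 0, 0, 0, 0]
    - [0, 0, 0, 0, 0, 0]

```text
clock: 19.0
position: [0.4689, 0.3963, 0.22]
ee_rot: [2.129, 2.309, -0.0]
force: [-0.7, -0.6, 0.2]
width: 0.007
```

```bash
python3 - <<'E'
from h import *
from cell import imaging,monitor
im=imaging.get_image("top"); a=im["color"][100:280,100:440,::-1]; cv2.imwrite("pics/t6c.png",cv2.resize(a,None,fx=2.35,fy=2.35,interpolation=cv2.INTER_CUBIC))
s=monitor.observe();print(s["clock"],s["position"],s["force"])
p=[.5792,-.0907,.0791]
q=[(sx*.075,.09+sy*.1,.061) for sx,sy in [(1,1),(1,-1),(-1,-1),(-1,1)]]; print("seated corners crop px",((proj(im,b2w(p,q))-99.7)*2.35).round().tolist())
E
```

```text
19.05 [0.46901225 0.39622225 0.22005606] [-0.38888707 -0.89737624  0.63621958]
seated corners crop px [[349.0, 159.0], [501.0, 145.0], [513.0, 258.0], [359.0, 273.0]]
```

View pics/t6c.png

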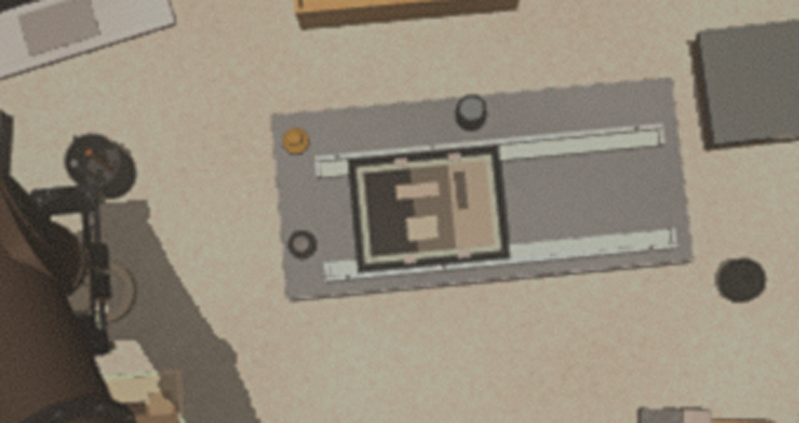

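The carrier covers the window within a few pixels of the predicted seat corners. The loupe, weight, cup and blower have not moved, and the arm is clear.

```bash
python3 -c "
from cell import workorder; print(workorder.sign_off())"
```

```text
the job is handed in; nothing more can be done
None
```

The carrier is seated in the notches over the white window, the lamp button has been pressed fully down and released, and the job is handed in at about 19 s of the 48 s allowed.

- **Carrier:** I pushed it with the shut fingertips at 25 mm/s or slower, with a push force of about 3–6 N. The drop into the notches showed in the wrist picture, and the carrier then met a firm stop at about 6 N. In the last top view its corners lie within a few pixels (a few mm) of the predicted seat.
- **Lamp button:** The fingertips met a hard stop after about 5 mm of travel, pressing up to about 20 N. During release the spring force faded to about 1 N by the top of the stroke. I did not see the lamp itself light up in any picture.
- **Surroundings:** The loupe, paperweight, pencil cup and blower stand where they started. The tape roll and brush were partly hidden or out of frame in that last view, but the arm never went near them at table height. It finished 0.22 m above the table, touching nothing.
- **Disagreement:** The top and wrist cameras differed by about 4 mm across the rails. It made no difference, since contact was square and centred.

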